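# Repack refurbished network devices in their moulded trays

## Robot

A 6-joint arm with a two-finger parallel gripper is mounted at the origin on the work surface. World frame = base frame: x ahead of the robot, y to its left, z up, the work surface at z = 0. Lengths are in m, angles in rad, forces in N, time in s.
With the tool pointing down it reaches from about 0.25 to 0.85 m from the base axis. Payload 12.5 kg.
Tool frame: the origin (TCP) lies at the very end of the fingers, on their centre line; the grasp point (between the pads) lies env.grasp_offset behind it (env.grasp_offset is the distance from the TCP to the grasp point, in m); y points along the fingers, x is the direction in which the jaws open and shut, and the axes are right-handed (so a half turn about y gives the same grasp; the last joint's range is limited). The gripper opens to 93 mm and grips with 3 to 60 N. Pads are 15 mm wide; open, the fingers measure 128 mm over their backs; the gripper's body (75 mm by 188 mm) begins 65 mm behind the grasp point.
Start: joints at [-1.349, 0.351, 1.652, -0, 1.139, -0.085], TCP at [0.166, -0.524, 0.219] pointing down, gripper open.
Joint ranges: [-2.75, 2.75], [-0.79, 2.1], [0.01, 2.65], [-1.57, 4.71], [0.07, 3.14], [-2.87, 2.87]. Speed limits (rad/s): [2.22, 2.22, 2.79, 3.14, 3.14, 3.14].

## Interface

Orientations are given as a rotation vector (axis times angle).
In Python, from rig import get_obs, optics, job, env gives the robot as it stands.
- The arm moves only by the tool servo_tool, never from a script. Its argument "targets" is a list of rows, each a list of 4 numbers: the shift along the tool's x, y, z in units of 40 mm (1.0 is 40 mm), then the turn about the tool's y in units of 8 degrees (1.0 is 8 degrees). A call has 1 to 8 rows; each row is the pose to reach, as a shift and turn from the pose commanded when the call began, along the tool's axes at that moment; what a row does not reach only later rows make up. A row lasts 1/8 s, in which the tool goes at most 62.5 mm and 10.7 degrees, less where a joint would pass 70% of its speed; a pose out of reach is approached as far as the arm can. A call with a gripper value outside its range is refused whole. "gripper" is the closure in counts, from 0 (fully open) to 255 (shut), set as the call begins (left out, the last holds). The fingers move at their own pace and stop on an object; "grip_force" is the grip in N (left out, the last holds). Time passes only in rows, so rows that repeat a pose let the fingers close. It gives the time, the measured TCP pose, the force and the opening at its end, in the units of the state.
- get_obs(): the state, without advancing time (a new reading comes with each control period).
- optics.snapshot(name): name is "side" or "top" or "wrist"; returns the picture (420x560x3 uint8, red, green, blue); there is no depth.
- optics.camera_params(name): a dict with "fx", "fy", "cx", "cy" (pixels), "camera_from_world" (4x4, takes a point from world to camera coordinates). Camera axes: x right, y up, looking along -z (the intrinsics and any distortion apply to the point x, -y, -z); pixel columns grow to the right and rows downward; lengths in m; the calibration is good to about 2 mm. A picture is of the moment at which its call begins: read the wrist's pose just before it. camera_params takes no time and is no camera call; for the wrist camera it gives the pose at the moment of the call.
- job.finish_job(): hands the job in, once; it reports no verdict.
The state is a dict: "clock": time; "joints": joint angles; "joint_velocities": joint speeds; "joint_efforts": joint torques, N m; "eef_pos": TCP position; "eef_rot": TCP orientation; "ft_force": force on the tool from outside, world axes, zero at the start; "ft_torque": the same for the moment, N m; "gripper_width": finger opening in m.
Only numpy, scipy, OpenCV 4.12 (cv2) and the standard library are available. Lean on these libraries where they do the work, as an engineer would, in place of code of your own. Each camera call takes 0.05 s, during which the arm holds its last target. There are 200 camera calls.

## Task

Repack the four refurbished network devices: lay the small router, the power injector, the antenna and the round hub each flat, right side up, in the moulded pulp tray whose pocket is shaped for it (either way round will do). They are electronics, so set them down gently and do not drop them, and leave the little metal transceiver and the light-blue coupler that lie among them where they are.

Things in the scene. Friction and masses are not known exactly. Their poses are not given: they have to be found in the camera images.
- router: Small charcoal-black router box, 100 x 64 x 28 mm, about 0.18 kg, silver vent slots and a silver-framed square on top, three jacks on a blue panel at one short end (-x). Loose, lies flat on the table; grip it across its 64 mm width (y). Origin: centre of the underside; z up, x along its length.
- injector: White power injector, a long box 112 x 44 x 32 mm, about 0.2 kg, grey panel with dark slots on top, two jacks at one short end (-x). Loose, lies flat on the table; grip it across its 44 mm width (y). Origin: centre of the underside; z up, x along its length.
- antenna: Flat black stub antenna lying flat, 120 mm long, 12 mm thick, about 0.04 kg, loose: blade 20 mm wide (x = -24 to 60 mm), hinge knuckle 14 mm wide (x = -46 to -24 mm), gold screw connector 10 mm wide (x = -60 to -46 mm). Origin: middle of length and width at the underside, which is on the blade; z up, x along its length away from the connector. Grip it across the blade (y).
- hub: Round white hub like a thick puck, 64 mm in diameter and 34 mm high, pale blue ring on top, about 0.15 kg, loose, stands on its flat base; sides are vertical from 3 to 29 mm of its height. Origin: centre of the underside; z up; it can be gripped across any diameter.
- router_tray: Fixed tan moulded-pulp tray: rim 22 mm, darker flat pocket floor 10 mm above the table; walls 14 mm thick. Made for the router: broad rectangular pocket 114 x 78 mm, outside 142 x 106 mm. Amid both long sides the wall is left out over 60 mm (finger scoops down to the pocket floor). Origin: on the table, below the pocket's centre; x along the pocket, z up.
- injector_tray: Fixed tan moulded-pulp tray: rim 22 mm, darker flat pocket floor 10 mm above the table; walls 14 mm thick. Made for the power injector: medium rectangular pocket 126 x 58 mm, outside 154 x 86 mm. Amid both long sides the wall is left out over 60 mm (finger scoops down to the pocket floor). Origin: on the table, below the pocket's centre; x along the pocket, z up.
- antenna_tray: Fixed tan moulded-pulp tray: rim 22 mm, darker flat pocket floor 10 mm above the table; walls 14 mm thick. Made for the antenna: narrow rectangular pocket 134 x 34 mm, outside 162 x 62 mm. Amid both long sides the wall is left out over 60 mm (finger scoops down to the pocket floor). Origin: on the table, below the pocket's centre; x along the pocket, z up.
- hub_tray: Fixed tan moulded-pulp tray: rim 22 mm, darker flat pocket floor 10 mm above the table. Made for the hub: the only round pocket, 79 mm in diameter, in a square tray 108 x 108 mm. It has no finger scoops: the hub in it stands 22 mm above the rim, so hold the hub by its upper half. Origin: on the table, below the pocket's centre; z up.
- transceiver: Bystander, to be left alone: bare-metal plug-in transceiver, 56 x 14 x 9 mm with a thin blue bail wire, lying loose on the table. Origin: centre of the underside; x along its length.
- coupler: Bystander, to be left alone: light-blue cable coupler with a dark jack at each end, 34 x 18 x 19 mm, lying loose on the table. Origin: centre of the underside; x along its length.
Things that resemble listed ones, but are neither listed nor needed, are in the scene too. Of the things shaped like the router, the charcoal one is meant. What is shaped like the router_tray but pink or purple is not meant.

How it is judged:
By the outcome, as a careful person would: the job done as asked, in the order asked, and still so for the second after the job is handed in, with the robot touching nothing.
It also fails if it takes over 96 s, if anything falls off the work surface, if the arm or the gripper's body presses on something with over 40 N, if the wrist force passes 120 N, or if a joint passes its speed limit or range.

## Working session

There is one attempt and no reset: what is moved stays moved. The work goes in short steps, Python scripts to look and compute and a tool call to move; the robot and the scene stay as the last step left them, time stands still between calls to the robot, and variables do not carry over. Pictures are saved under pics/ and viewed, about 12 in all and at most 16, crops included, and the job is handed in when it is done.

Besides the shell and the picture viewer there is one more tool, called after "Request:" by a JSON object that holds its "op" and its "data". servo_tool: Moves the arm, as the interface text tells. Its arguments: {"type":"object","properties":{"targets":{"type":"array","items":{"type":"array","items":{"type":"number"}}},"gripper":{"type":"number"},"grip_force":{"type":"number"}},"required":["targets"]}

```bash
ls; mkdir -p pics; python3 - <<'E'
from rig import get_obs, optics, job, env
import cv2
o=get_obs(); print(o, env.grasp_offset)
for n in ("top","side"):
    cv2.imwrite(f"pics/{n}0.png",cv2.cvtColor(optics.snapshot(n),cv2.COLOR_RGB2BGR)); print(n,optics.camera_params(n))
E
```

```text
pics
{'clock': 0.0, 'joints': array([-1.34861083e+00,  3.51241465e-01,  1.65240110e+00, -2.47091109e-05,
        1.13913357e+00, -8.45850341e-02]), 'joint_velocities': array([ 0.00018323,  0.00074044,  0.00039768,  0.00174005, -0.00160376,
       -0.00150112]), 'joint_efforts': array([ 8.45419381e-04, -4.97319245e+01, -2.85258490e+01,  6.99901767e-02,
        2.56646995e-02, -9.16714180e-05]), 'eef_pos': array([ 0.16604002, -0.52397747,  0.21810732]), 'eef_rot': array([-1.33807128,  0.98094259, -0.97943749]), 'ft_force': array([-0.99823048,  0.20112621, -0.78908832]), 'ft_torque': array([ 0.03744414,  0.01583461, -0.01916929]), 'gripper_width': 0.09288451071911753} 0.0188
top {'fx': 453.4899792800568, 'fy': 453.4899792800568, 'cx': 288.7396064484324, 'cy': 207.82528109333575, 'camera_from_world': array([[ 2.24106386e-04, -9.99990021e-01, -4.46174424e-03,
         4.42685995e-03],
       [ 9.89342142e-01, -4.27955919e-04,  1.45608871e-01,
        -4.54485881e-01],
       [-1.45609327e-01, -4.44682348e-03,  9.89332174e-01,
        -1.20119294e+00],
       [ 0.00000000e+00,  0.00000000e+00,  0.00000000e+00,
         1.00000000e+00]])}
side {'fx': 427.7827125981152, 'fy': 427.7827125981152, 'cx': 275.37840278083087, 'cy': 217.34537459190352, 'camera_from_world': array([[-0.74496289, -0.66707016, -0.00690597,  0.32465124],
       [ 0.32542168, -0.3724186 ,  0.86914045, -0.16799292],
       [-0.58234957,  0.64523003,  0.49451713, -0.80719469],
       [ 0.        ,  0.        ,  0.        ,  1.        ]])}
```

View pics/top0.png

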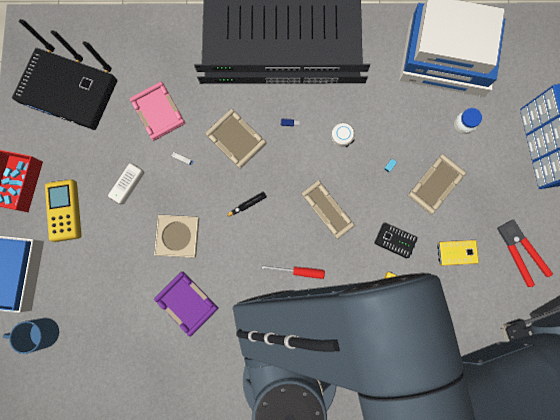

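View pics/side0.png

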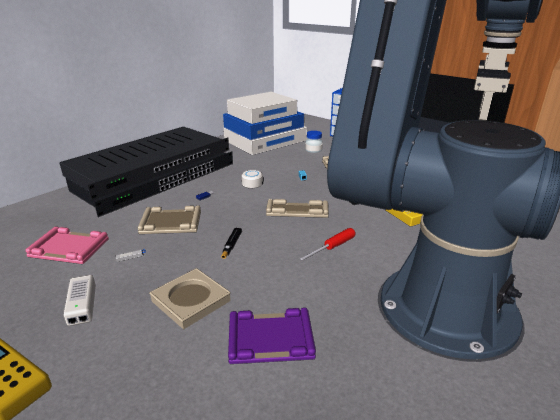

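Top view: router candidates are the charcoal box (396,240), the yellow one (458,252) and the big black router with three antennas (65,88). I choose the charcoal one.
- **Router tray:** candidates are tan (236,138), tan (437,184), pink (157,110) and purple (186,303). The sizes will tell the tan ones apart.
- **Antenna tray:** (328,209).
- **Hub tray:** (176,237).
- **Hub:** (343,133), not the blue-capped jar (469,120).
- **Injector:** (125,183).
- **Antenna:** (246,204), not the screwdriver (295,271).
- **Bystanders:** transceiver (182,157), coupler (391,165). The blue stick at (287,122) is not listed.

```bash
cat > h.py <<'E'
import numpy as np, cv2
from scipy.optimize import minimize
from rig import get_obs, optics, env
def proj(P,c):
    T=c["camera_from_world"]; q=np.asarray(P)@T[:3,:3].T+T[:3,3]
    return np.c_[c["cx"]+c["fx"]*q[:,0]/-q[:,2], c["cy"]+c["fy"]*-q[:,1]/-q[:,2]]
def ray(u,v,c,z):
    T=c["camera_from_world"]; R=T[:3,:3]; C=-R.T@T[:3,3]
    d=R.T@np.array([(u-c["cx"])/c["fx"],-(v-c["cy"])/c["fy"],-1]); return C+d*(z-C[2])/d[2]
def box(L,W,H,z0=0): return np.array([[a*L/2,b*W/2,z] for a in(-1,1) for b in(-1,1) for z in(z0,z0+H)])
def cyl(D,H,z0=0): t=np.linspace(0,2*np.pi,40); return np.array([[D/2*np.cos(a),D/2*np.sin(a),z] for a in t for z in(z0,z0+H)])
ant=np.vstack([[[x,y,z] for z in(0,.012)] for x,y in((-.06,.005),(-.046,.005),(-.024,.007),(-.024,.01),(.06,.01),(.06,-.01),(-.024,-.01),(-.06,-.005))])
M=dict(router=box(.1,.064,.028),injector=box(.112,.044,.032),antenna=ant,hub=cyl(.064,.034),
 router_tray=box(.142,.106,.022),injector_tray=box(.154,.086,.022),antenna_tray=box(.162,.062,.022),hub_tray=box(.108,.108,.022))
def place(P,p):
    c,s=np.cos(p[2]),np.sin(p[2]); return P@np.array([[c,s,0],[-s,c,0],[0,0,1]])+[p[0],p[1],0]
def mask(img,seed,thr=30,r=70):
    I=img.astype(np.float32); u,v=map(int,seed)
    y0,x0=max(0,v-r),max(0,u-r); W=I[y0:v+r,x0:u+r]
    m=(np.abs(W-np.median(W.reshape(-1,3),0)).max(2)>thr).astype(np.uint8)
    m=cv2.morphologyEx(m,cv2.MORPH_CLOSE,np.ones((3,3)))
    n,l,st,ce=cv2.connectedComponentsWithStats(m)
    ys,xs=np.nonzero(l); k=np.argmin((ys+y0-v)**2+(xs+x0-u)**2); k=l[ys[k],xs[k]]
    out=np.zeros(img.shape[:2],np.uint8); cs,_=cv2.findContours((l==k).astype(np.uint8),0,2)
    cv2.fillPoly(out,[cv2.convexHull(np.vstack(cs))+[x0,y0]],1); return out
S=8
def fit(P,m,c,yaws,xy):
    def cost(p):
        h=cv2.convexHull(proj(place(P,p),c).astype(np.float32))
        o=np.zeros_like(m); cv2.fillPoly(o,[np.round((h)*S).astype(np.int32)],1,shift=3)
        return 1-(o&m).sum()/max(1,(o|m).sum())
    best=None
    for y in yaws:
        r=minimize(cost,[*xy,y],method="Nelder-Mead",options=dict(initial_simplex=np.array([[*xy,y],[xy[0]+.012,xy[1],y],[xy[0],xy[1]+.012,y],[xy[0],xy[1],y+.2]]),xatol=1e-4,fatol=1e-4))
        if best is None or r.fun<best.fun: best=r
    return best
E
python3 - <<'E'
from h import *
c=optics.camera_params("top"); img=cv2.cvtColor(cv2.imread("pics/top0.png"),cv2.COLOR_BGR2RGB); vis=cv2.cvtColor(img,4).copy()
vis=cv2.cvtColor(img,cv2.COLOR_RGB2BGR); vis=cv2.resize(vis,None,fx=2,fy=2,interpolation=2)
for n,s in dict(router=(396,240),injector=(125,183),antenna=(246,204),hub=(343,133),A=(236,138),B=(437,184),antenna_tray=(328,209),hub_tray=(176,237)).items():
    m=mask(img,s,r=45); xy=ray(*s,c,.015)[:2]
    for k in ([n] if n in M else ["router_tray","injector_tray"]):
        r=fit(M[k],m,c,np.arange(0,np.pi,.4),xy); print(n,k,np.round(r.x,4),round(np.degrees(r.x[2])%180,1),"iou",round(1-r.fun,3))
        cv2.polylines(vis,[np.round(2*cv2.convexHull(proj(place(M[k],r.x),c).astype(np.float32))).astype(int)],True,(0,0,255) if k!="injector_tray" else (255,0,0))
for n,s in dict(trans=(182,157),coup=(391,165),usb=(287,122)).items(): print(n,np.round(ray(*s,c,.01),3))
cv2.imwrite("pics/fit0.png",vis[180:580,180:980])
E
```

```text
router router [ 0.3683 -0.2867  1.143 ] 65.5 iou 0.978
injector injector [ 0.5272  0.4583 -0.5375] 149.2 iou 0.919
antenna antenna [ 0.4658  0.128  -1.0091] 122.2 iou 0.853
hub hub [ 0.6639 -0.1474  0.1935] 11.1 iou 0.886
A router_tray [0.6595 0.156  0.7828] 44.8 iou 0.97
A injector_tray [0.6582 0.1542 0.9219] 52.8 iou 0.808
B router_tray [ 0.5269 -0.407   2.4379] 139.7 iou 0.816
B injector_tray [ 0.5249 -0.4057  2.4587] 140.9 iou 0.93
antenna_tray antenna_tray [ 0.4548 -0.1033  0.6527] 37.4 iou 0.965
hub_tray hub_tray [ 0.3826  0.3119 -0.049 ] 177.2 iou 0.962
trans [0.603 0.306 0.01 ]
coup [ 0.579 -0.283  0.01 ]
usb [0.705 0.01  0.01 ]
```

View pics/fit0.png

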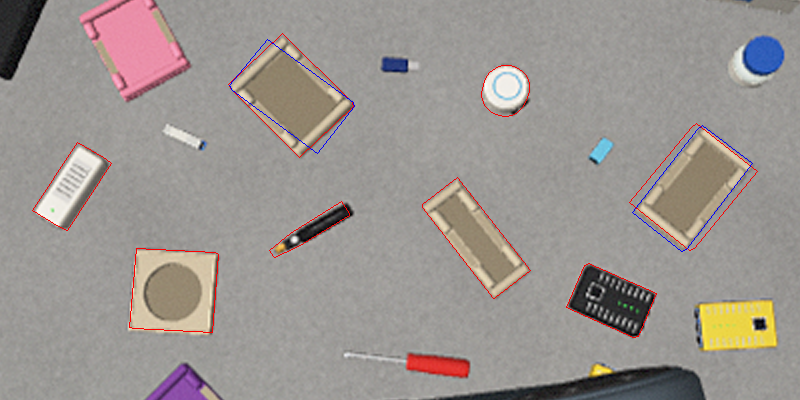

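The crop confirms the choices: charcoal router (610,300), with the yellow lookalike at (735,325). The red outline shows the router-sized tan tray at (292,95), and the blue outline shows the injector-sized one at (692,187). Pink and purple are excluded.

```bash
cat >> h.py <<'E'
from scipy.spatial.transform import Rotation as Ro
def plan(x,y,z,jaw_deg,o=None,pose=None):
    o=o or get_obs(); R=Ro.from_rotvec(o["eef_rot"]).as_matrix()
    d=R.T@(np.array([x,y,z])-o["eef_pos"])/.04
    cur=np.degrees(np.arctan2(R[1,0],R[0,0])); j1,j6=o["joints"][0],o["joints"][5]
    for w in((jaw_deg-cur)%180,(jaw_deg-cur)%180-180):
        dj1=np.arctan2(y,x)-np.arctan2(o["eef_pos"][1],o["eef_pos"][0])
        print("shift",np.round(d,3),"turn",round(-w/8,2),"j6~",round(j6+dj1-np.radians(w),2))
    print("tcp",np.round(o["eef_pos"],4),"jaw",round(cur,2),"tooly",np.round(R[:,1],3),"t",o["clock"])
def look(n,model,guess,name,thr=30,r=150,span=.15):
    o=get_obs(); c=optics.camera_params(n); img=optics.snapshot(n); cv2.imwrite(f"pics/{name}.png",cv2.cvtColor(img,cv2.COLOR_RGB2BGR))
    s=proj(place(M[model],guess),c).mean(0); m=mask(img,s,thr,r)
    f=fit(M[model],m,c,[guess[2]-span,guess[2],guess[2]+span],guess[:2]); print(model,np.round(f.x,4),round(np.degrees(f.x[2]),1),"iou",round(1-f.fun,3),"seed",s.round())
    v=cv2.cvtColor(img,cv2.COLOR_RGB2BGR); cv2.polylines(v,[np.round(cv2.convexHull(proj(place(M[model],f.x),c).astype(np.float32))).astype(int)],True,(0,0,255))
    cv2.imwrite(f"pics/{name}_f.png",v); return f.x
E
python3 - <<'E'
from h import *
plan(.3683,-.2867,.16,65.5+90)
c=optics.camera_params("wrist");print(c["fx"],-c["camera_from_world"][:3,:3].T@c["camera_from_world"][:3,3],c["camera_from_world"][2,:3])
E
```

```text
shift [-4.128  1.459  6.612] turn -5.99 j6~ -0.32
shift [-4.128  1.459  6.612] turn 16.51 j6~ 2.82
tcp [ 0.1661 -0.524   0.2182] jaw -72.42 tooly [-0.     0.001 -1.   ] t 0.1
367.9850744041576 [ 0.23984657 -0.5014914   0.38461468] [0.26317834 0.08214315 0.96124381]
```

Request:
{"op": "servo_tool", "data": {"targets": [[-4.13,1.46,6.61,-6.0],[-4.13,1.46,6.61,-6.0],[-4.13,1.46,6.61,-6.0],[-4.13,1.46,6.61,-6.0],[-4.13,1.46,6.61,-6.0],[-4.13,1.46,6.61,-6.0],[-4.13,1.46,6.61,-6.0],[-4.13,1.46,6.61,-6.0]], "gripper": 0, "grip_force": 20}}

```text
clock: 1.1
eef_pos: [0.3677, -0.2881, 0.1604]
eef_rot: [-1.545, 0.336, -0.336]
ft_force: [-0.1, 0.9, 0.4]
gripper_width: 0.0928
```

```bash
python3 - <<'E'
from h import *
g=look("wrist","router",[.3683,-.2867,1.143],"w1")
plan(g[0],g[1],.006,np.degrees(g[2])+90)
E
```

```text
router [ 0.3669 -0.2909  1.1417] 65.4 iou 0.973 seed [283. 191.]
shift [ 0.013  3.86  -0.073] turn -22.5 j6~ -3.48
shift [ 0.013  3.86  -0.073] turn 0.0 j6~ -0.34
tcp [ 0.3677 -0.288   0.1604] jaw -24.55 tooly [ 0. -0. -1.] t 1.15
```

View pics/w1_f.png

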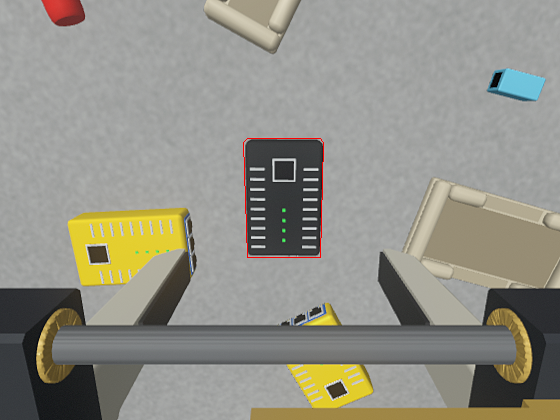

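The wrist view shows the charcoal router squarely between the fingers at (283,197). A yellow lookalike lies at (130,245), so I narrow the jaws a little before descending.

Request:
{"op": "servo_tool", "data": {"targets": [[0.01,1.2,-0.05,0],[0.01,2.4,-0.05,0],[0.01,3.2,-0.05,0],[0.01,3.7,-0.05,0],[0.01,3.86,-0.05,0],[0.01,3.86,-0.05,0]], "gripper": 32}}

```text
clock: 1.9
eef_pos: [0.3676, -0.2895, 0.0061]
eef_rot: [-1.545, 0.335, -0.335]
ft_force: [0.1, -0.5, 0.0]
gripper_width: 0.0814
```

Request:
{"op": "servo_tool", "data": {"targets": [[0,0,0,0],[0,0,0,0],[0,0,0,0],[0,0,0,0],[0,-0.05,0,0],[0,-0.3,0,0],[0,-1.0,0,0],[0,-2.0,0,0]], "gripper": 160, "grip_force": 20}}

```text
clock: 2.9
eef_pos: [0.3673, -0.2884, 0.0866]
eef_rot: [-1.544, 0.335, -0.333]
ft_force: [-0.0, 0.1, -2.1]
gripper_width: 0.064
```

```bash
python3 - <<'E'
from h import *
print(get_obs()["gripper_width"]); plan(.659,.156,.15,44.8+90)
E
```

```text
0.06398247849549268
shift [ 2.043 -1.58  13.133] turn -19.9 j6~ -2.22
shift [ 2.043 -1.58  13.133] turn 2.6 j6~ 0.92
tcp [ 0.3673 -0.2884  0.0866] jaw -24.42 tooly [-0.001  0.001 -1.   ] t 2.9
```

Request:
{"op": "servo_tool", "data": {"targets": [[0.2,-1.0,1.0,0.5],[2.04,-2.8,10.6,2.6],[2.04,-2.8,10.6,2.6],[2.04,-2.8,10.6,2.6],[2.04,-2.8,10.6,2.6],[2.04,-2.8,10.6,2.6],[2.04,-2.8,10.6,2.6],[2.04,-2.8,10.6,2.6]]}}

```text
clock: 3.9
eef_pos: [0.6184, 0.0661, 0.1988]
eef_rot: [-1.481, 0.615, -0.616]
ft_force: [-1.2, -0.4, -2.4]
gripper_width: 0.0639
```

Request:
{"op": "servo_tool", "data": {"targets": [[0,0,0,0],[0,0,0,0],[0,0,0,0]]}}

```text
clock: 4.28
eef_pos: [0.6168, 0.0624, 0.1978]
eef_rot: [-1.481, 0.618, -0.617]
ft_force: [0.2, 0.2, -2.7]
gripper_width: 0.0639
```

```bash
python3 - <<'E'
from h import *
g=look("wrist","router_tray",[.6595,.156,.7828],"w2")
plan(g[0],g[1],.07,np.degrees(g[2])+90); print(get_obs()["gripper_width"])
E
```

```text
router_tray [0.6581 0.1458 0.7981] 45.7 iou 0.614 seed [242.  76.]
shift [-0.758  3.196  2.199] turn -0.13 j6~ 0.92
shift [-0.758  3.196  2.199] turn 22.37 j6~ 4.06
tcp [0.617  0.0624 0.1979] jaw -45.29 tooly [-0. -0. -1.] t 4.325
0.06384404138476336
```

View pics/w2_f.png

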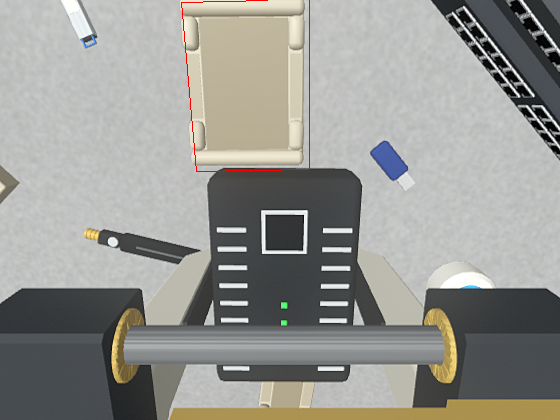

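```bash
python3 - <<'E'
from h import *
c=optics.camera_params("wrist"); P=[.6595,.156,.7828]
print(proj(place(M["router_tray"],P),c).round()); print(proj(place(box(.114,.078,0,.010),P),c).round())
v=cv2.imread("pics/w2.png")
for s in((.142,.106,0,.022),(.114,.078,0,.022)): cv2.polylines(v,[cv2.convexHull(proj(place(box(*s),P),c).astype(np.float32)).round().astype(int)],True,(0,0,255))
cv2.imwrite("pics/w2b.png",cv2.resize(v[:200,100:400],None,fx=2.5,fy=2.5))
E
```

```text
[[300. 158.]
 [301. 161.]
 [193. 158.]
 [187. 161.]
 [301.  -3.]
 [302. -10.]
 [181.  -3.]
 [174. -10.]]
[[286. 145.]
 [286. 145.]
 [204. 145.]
 [204. 145.]
 [285.  12.]
 [285.  12.]
 [196.  12.]
 [196.  12.]]
```

View pics/w2b.png

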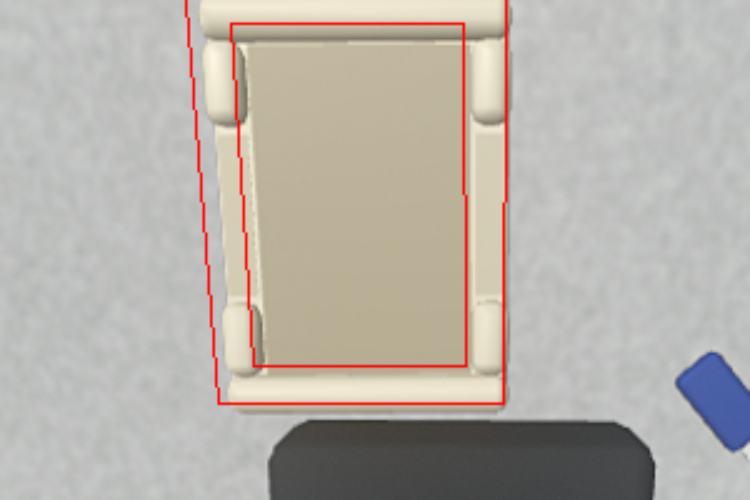

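```bash
python3 - <<'E'
from h import *
c=optics.camera_params("wrist")
q=[ray(u,v,c,.010)[:2] for u,v in((206,148),(287,149),(199,17),(287,17))]
print(np.round(q,4),np.mean(q,0)); d=(q[2]+q[3]-q[0]-q[1]); print(np.degrees(np.arctan2(d[1],d[0])))
m=.5*(np.mean(q,0)+[.6595,.156]); print(m); m=np.mean(q,0); plan(m[0],m[1],.08,45+90)
E
```

```text
[[0.5908 0.14  ]
 [0.6445 0.0842]
 [0.6717 0.2193]
 [0.7256 0.1647]] [0.65815988 0.15204737]
44.59533356097144
[0.65882994 0.15402368]
shift [-0.868  2.946  2.309] turn -0.04 j6~ 0.94
shift [-0.868  2.946  2.309] turn 22.46 j6~ 4.08
tcp [0.617  0.0624 0.1979] jaw -45.29 tooly [-0. -0. -1.] t 4.325
```

Request:
{"op": "servo_tool", "data": {"targets": [[-0.87,0.5,2.35,0],[-0.87,1.5,2.35,0],[-0.87,2.5,2.35,0],[-0.87,3.2,2.35,0],[-0.87,3.5,2.35,0],[-0.87,3.5,2.35,0],[-0.87,3.5,2.35,0]]}}

```text
clock: 5.2
eef_pos: [0.6604, 0.1541, 0.0594]
eef_rot: [-1.48, 0.616, -0.619]
ft_force: [0.6, 0.1, -2.1]
gripper_width: 0.064
```

```bash
python3 - <<'E'
from h import *
plan(.6585,.1525,.0165,45+90)
E
```

```text
shift [-0.006  1.072 -0.066] turn -0.03 j6~ 0.94
shift [-0.006  1.072 -0.066] turn 22.47 j6~ 4.09
tcp [0.6604 0.1541 0.0594] jaw -45.24 tooly [ 0.002  0.    -1.   ] t 5.2
```

Request:
{"op": "servo_tool", "data": {"targets": [[0,0.3,-0.02,0],[0,0.6,-0.02,0],[0,0.8,-0.02,0],[0,0.92,-0.02,0],[0,1.0,-0.02,0],[0,1.04,-0.02,0],[0,1.07,-0.02,0],[0,1.07,-0.02,0]]}}

```text
clock: 6.2
eef_pos: [0.6592, 0.1538, 0.0165]
eef_rot: [-1.481, 0.617, -0.617]
ft_force: [-6.0, -1.1, 9.8]
gripper_width: 0.0641
```

Request:
{"op": "servo_tool", "data": {"targets": [[0,0,0,0],[0,0,0,0],[0,0,0,0],[0,-0.3,0,0],[0,-1.2,0,0],[0,-2.6,0,0],[0,-4.0,0,0],[0,-4.0,0,0]], "gripper": 32}}

```text
clock: 7.2
eef_pos: [0.6613, 0.1541, 0.181]
eef_rot: [-1.476, 0.61, -0.623]
ft_force: [-0.2, 0.5, -1.3]
gripper_width: 0.0814
```

```bash
python3 - <<'E'
from h import *
optics.snapshot
g=look("wrist","router",[.659,.152,.783],"w3")
plan(.5272,.4583,.17,149.2+90)
E
```

```text
router [0.6757 0.1617 0.7397] 42.4 iou 0.492 seed [282. 192.]
shift [-7.74   0.185  3.005] turn -13.05 j6~ -0.39
shift [-7.74   0.185  3.005] turn 9.45 j6~ 2.76
tcp [0.6599 0.1539 0.1778] jaw -45.22 tooly [ 0.004  0.001 -1.   ] t 7.25
```

View pics/w3_f.png

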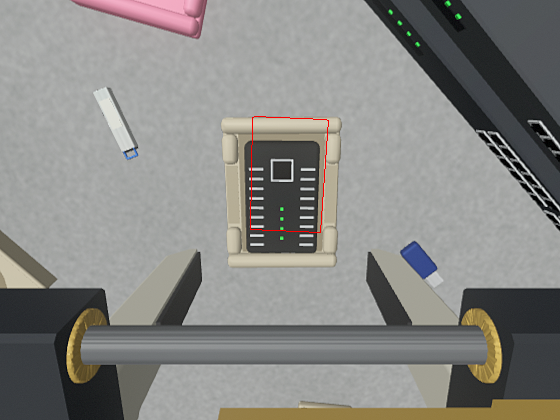

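The router sits flat inside its pocket at (282,197), with a margin all round. Next is the injector.

Request:
{"op": "servo_tool", "data": {"targets": [[-7.74,0,3.0,-13.05],[-7.74,0,3.0,-13.05],[-7.74,0,3.0,-13.05],[-7.74,0,3.0,-13.05],[-7.74,0,3.0,-13.05],[-7.74,0,3.0,-13.05],[-7.74,0,3.0,-13.05],[-7.74,0,3.0,-13.05]]}}

```text
clock: 8.25
eef_pos: [0.5253, 0.458, 0.1733]
eef_rot: [-1.498, -0.559, 0.563]
ft_force: [-0.2, -0.3, 0.3]
gripper_width: 0.0809
```

```bash
python3 - <<'E'
from h import *
plan(.5272,.4583,.16,149.2+90)
E
```

```text
shift [ 0.042  0.333 -0.025] turn -2.26 j6~ -0.38
shift [ 0.042  0.333 -0.025] turn 20.24 j6~ 2.76
tcp [0.5253 0.458  0.1733] jaw 41.11 tooly [-0.002 -0.002 -1.   ] t 8.25
```

Request:
{"op": "servo_tool", "data": {"targets": [[0.04,0.3,0,-1.2],[0.04,0.3,0,-2.25],[0.04,0.3,0,-2.25],[0.04,0.3,0,-2.25]]}}

```text
clock: 8.75
eef_pos: [0.5272, 0.4589, 0.1625]
eef_rot: [-1.42, -0.795, 0.797]
ft_force: [0.3, -0.6, -0.1]
gripper_width: 0.0811
```

```bash
python3 - <<'E'
from h import *
g=look("wrist","injector",[.5272,.4583,np.radians(-30.8)],"w4",thr=35,r=110)
plan(g[0],g[1],.007,np.degrees(g[2])+90)
E
```

```text
injector [ 0.5244  0.4549 -0.545 ] -31.2 iou 0.867 seed [283. 191.]
shift [-0.123  3.893  0.006] turn -0.03 j6~ -0.38
shift [-0.123  3.893  0.006] turn 22.47 j6~ 2.76
tcp [0.5273 0.459  0.1627] jaw 58.57 tooly [-0. -0. -1.] t 8.8
```

View pics/w4_f.png

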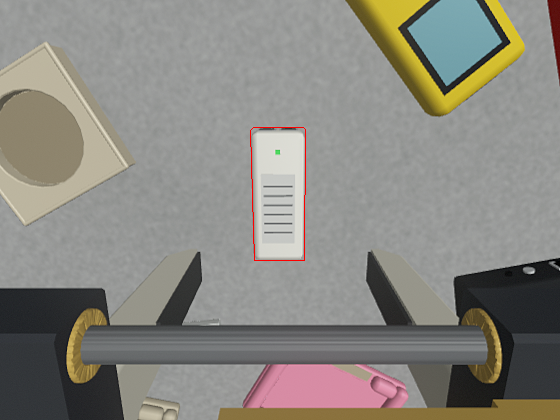

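Request:
{"op": "servo_tool", "data": {"targets": [[-0.08,1.2,0,0],[-0.08,2.4,0,0],[-0.08,3.2,0,0],[-0.08,3.7,0,0],[-0.08,3.88,0,0],[-0.08,3.88,0,0]]}}

```text
clock: 9.55
eef_pos: [0.5261, 0.4566, 0.0084]
eef_rot: [-1.419, -0.799, 0.797]
ft_force: [0.2, 1.0, 0.5]
gripper_width: 0.0814
```

Request:
{"op": "servo_tool", "data": {"targets": [[0,0,0,0],[0,0,0,0],[0,0,0,0],[0,0,0,0],[0,0,0,0],[0,-0.3,0,0],[0,-1.5,0,0],[0,-3.0,0,0]], "gripper": 200}}

```text
clock: 10.55
eef_pos: [0.5252, 0.4559, 0.1287]
eef_rot: [-1.419, -0.797, 0.8]
ft_force: [0.7, 0.0, -0.5]
gripper_width: 0.0438
```

```bash
python3 - <<'E'
from h import *
plan(.525,-.4057,.2,140.9+90)
E
```

```text
shift [-18.414  -1.757 -11.18 ] turn -21.52 j6~ -4.75
shift [-18.414  -1.757 -11.18 ] turn 0.98 j6~ -1.61
tcp [0.5252 0.4559 0.1287] jaw 58.72 tooly [-0.002 -0.001 -1.   ] t 10.55
```

Request:
{"op": "servo_tool", "data": {"targets": [[-9.2,-2.0,-6.7,0.5],[-9.2,-2.0,-6.7,0.5],[-18.4,-2.0,-13.4,1],[-18.4,-2.0,-13.4,1],[-18.4,-2.0,-13.4,1],[-18.4,-2.0,-13.4,1],[-18.4,-2.0,-13.4,1],[-18.4,-2.0,-13.4,1]]}}

```text
clock: 11.55
eef_pos: [0.5672, -0.041, 0.1782]
eef_rot: [-1.459, -0.692, 0.69]
ft_force: [1.7, -0.8, -2.8]
gripper_width: 0.0439
```

```bash
python3 - <<'E'
from h import *
plan(.595,-.462,.205,140.9+90); print(get_obs()["gripper_width"])
E
```

```text
shift [-7.706 -0.669 -7.201] turn -0.02 j6~ -1.63
shift [-7.706 -0.669 -7.201] turn 22.48 j6~ 1.51
tcp [ 0.5672 -0.041   0.1782] jaw 50.72 tooly [ 0.001 -0.    -1.   ] t 11.55
0.04388213517964805
```

Request:
{"op": "servo_tool", "data": {"targets": [[-7.7,-0.6,-7.2,0],[-7.7,-0.6,-7.2,0],[-7.7,-0.6,-7.2,0],[-7.7,-0.6,-7.2,0],[-7.7,-0.6,-7.2,0],[-7.7,-0.6,-7.2,0],[-7.7,-0.6,-7.2,0],[-7.7,-0.6,-7.2,0]]}}

```text
clock: 12.55
eef_pos: [0.5942, -0.4629, 0.201]
eef_rot: [-1.459, -0.689, 0.689]
ft_force: [-0.5, 0.5, -2.1]
gripper_width: 0.044
```

Request:
{"op": "servo_tool", "data": {"targets": [[0,0,0,0],[0,0,0,0]]}}

```text
clock: 12.8
eef_pos: [0.5955, -0.4585, 0.2016]
eef_rot: [-1.458, -0.692, 0.692]
ft_force: [0.6, -1.0, -1.3]
gripper_width: 0.0439
```

```bash
cat >> h.py <<'E'
def floorfit(n,L,W,guess,name,z=.010,D=None,img=None,c=None):
    "pocket floor: darker tan seen from above; the component holding the guessed centre"
    c=c or optics.camera_params(n); img=optics.snapshot(n) if img is None else img
    v=cv2.cvtColor(img,cv2.COLOR_RGB2BGR); cv2.imwrite(f"pics/{name}.png",v)
    u,w=proj(np.array([[guess[0],guess[1],z]]),c)[0].round().astype(int)
    a=img[max(0,w-3):w+4,u-3:u+4].reshape(-1,3).mean(0); m=(np.abs(cv2.GaussianBlur(img,(3,3),0)-a).max(2)<16).astype(np.uint8)
    m=cv2.morphologyEx(m,cv2.MORPH_OPEN,np.ones((5,5))); _,l=cv2.connectedComponents(m); m=(l==l[w,u]).astype(np.uint8)
    P=box(L,W,0,z) if D is None else cyl(D,0,z)
    f=fit(P,m,c,[guess[2]-.1,guess[2],guess[2]+.1],guess[:2]); print("floor",np.round(f.x,4),round(np.degrees(f.x[2]),1),"iou",round(1-f.fun,3),"px",u,w)
    cv2.polylines(v,[cv2.convexHull(proj(place(P,f.x),c).astype(np.float32)).round().astype(int)],True,(0,0,255)); cv2.imwrite(f"pics/{name}_f.png",v); return f.x
E
python3 - <<'E'
from h import *
g=floorfit("wrist",.126,.058,[.525,-.4057,np.radians(140.9)],"w5")
plan(g[0],g[1],.06,np.degrees(g[2])+90)
E
```

```text
floor [ 0.522  -0.4107  2.4337] 139.4 iou 0.887 px 280 90
shift [-0.234  3.541  2.181] turn -22.33 j6~ -4.73
shift [-0.234  3.541  2.181] turn 0.17 j6~ -1.59
tcp [ 0.5955 -0.4586  0.2016] jaw 50.79 tooly [ 0.  0. -1.] t 12.85
```

View pics/w5_f.png

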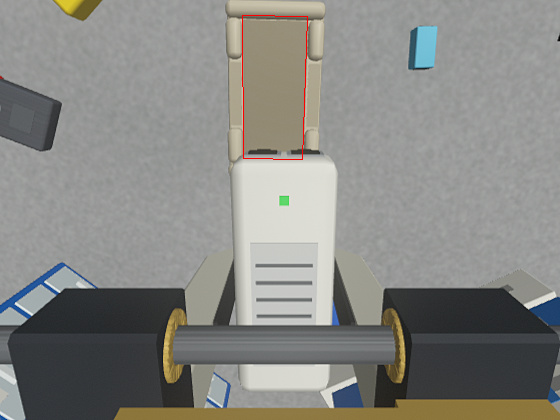

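Request:
{"op": "servo_tool", "data": {"targets": [[-0.22,0.5,2.18,0.1],[-0.22,1.5,2.18,0.1],[-0.22,2.5,2.18,0.1],[-0.22,3.2,2.18,0.1],[-0.22,3.5,2.18,0.1],[-0.22,3.5,2.18,0.1],[-0.22,3.5,2.18,0.1]]}}

```text
clock: 13.72
eef_pos: [0.5228, -0.4118, 0.0626]
eef_rot: [-1.463, -0.681, 0.68]
ft_force: [0.3, 0.1, -0.9]
gripper_width: 0.044
```

```bash
python3 - <<'E'
from h import *
plan(.522,-.4105,.0185,140.2+90)
E
```

```text
shift [0.012 1.103 0.037] turn -0.03 j6~ -1.61
shift [0.012 1.103 0.037] turn 22.47 j6~ 1.53
tcp [ 0.5228 -0.4118  0.0626] jaw 49.93 tooly [ 0.002 -0.001 -1.   ] t 13.725
```

Request:
{"op": "servo_tool", "data": {"targets": [[0,0.3,0.02,0],[0,0.6,0.02,0],[0,0.8,0.02,0],[0,0.92,0.02,0],[0,1.0,0.02,0],[0,1.05,0.02,0],[0,1.09,0.02,0],[0,1.09,0.02,0]]}}

```text
clock: 14.72
eef_pos: [0.5216, -0.411, 0.018]
eef_rot: [-1.462, -0.681, 0.68]
ft_force: [-0.4, 1.1, 1.4]
gripper_width: 0.0437
```

Request:
{"op": "servo_tool", "data": {"targets": [[0,0.01,0,0],[0,0.01,0,0],[0,0.01,0,0],[0,-0.3,0,0],[0,-1.2,0,0],[0,-2.6,0,0],[0,-4.0,0,0],[0,-4.0,0,0]], "gripper": 60}}

```text
clock: 15.72
eef_pos: [0.5231, -0.4123, 0.1835]
eef_rot: [-1.47, -0.684, 0.678]
ft_force: [0.1, -0.4, 0.4]
gripper_width: 0.0712
```

```bash
python3 - <<'E'
from h import *
cv2.imwrite("pics/w6.png",cv2.cvtColor(optics.snapshot("wrist"),cv2.COLOR_RGB2BGR))
plan(.4658,.126,.17,-57.8+90)
E
```

```text
shift [9.374 0.214 9.728] turn -20.28 j6~ -3.51
shift [9.374 0.214 9.728] turn 2.22 j6~ -0.37
tcp [ 0.5221 -0.4114  0.1803] jaw 49.93 tooly [ 0.003 -0.003 -1.   ] t 15.775
```

View pics/w6.png

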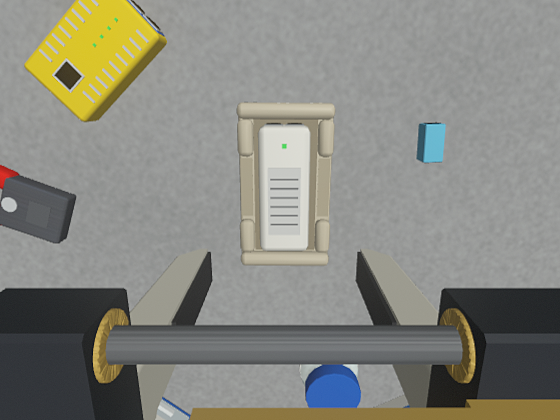

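The injector is in its pocket at (285,187), clear of the walls. Next is the antenna (10 pictures viewed so far).

Request:
{"op": "servo_tool", "data": {"targets": [[9.37,0.2,9.73,2.2],[9.37,0.2,9.73,2.2],[9.37,0.2,9.73,2.2],[9.37,0.2,9.73,2.2],[9.37,0.2,9.73,2.2],[9.37,0.2,9.73,2.2],[9.37,0.2,9.73,2.2],[9.37,0.2,9.73,2.2]], "gripper": 110}}

```text
clock: 16.77
eef_pos: [0.468, 0.0882, 0.1693]
eef_rot: [-1.525, -0.441, 0.443]
ft_force: [0.7, 0.1, -0.7]
gripper_width: 0.0527
```

```bash
python3 - <<'E'
from h import *
plan(.4658,.126,.15,-57.8+90)
E
```

```text
shift [0.459 0.483 0.828] turn -22.49 j6~ -3.54
shift [0.459 0.483 0.828] turn 0.01 j6~ -0.4
tcp [0.468  0.0882 0.1693] jaw 32.31 tooly [-0.002 -0.    -1.   ] t 16.775
```

Request:
{"op": "servo_tool", "data": {"targets": [[0.46,0.48,0.83,0],[0.46,0.48,0.83,0],[0.46,0.48,0.83,0],[0.46,0.48,0.83,0]]}}

```text
clock: 17.27
eef_pos: [0.4672, 0.1233, 0.1511]
eef_rot: [-1.526, -0.441, 0.441]
ft_force: [-0.3, 0.3, 0.0]
gripper_width: 0.0526
```

```bash
python3 - <<'E'
from h import *
g=look("wrist","antenna",[.4658,.126,np.radians(-57.8)],"w7",thr=35,r=110)
plan(g[0],g[1],.004,np.degrees(g[2])+90)
E
```

```text
antenna [ 0.4671  0.1199 -1.0444] -59.8 iou 0.956 seed [285. 172.]
shift [-0.05   3.679 -0.071] turn -22.24 j6~ -3.51
shift [-0.05   3.679 -0.071] turn 0.26 j6~ -0.37
tcp [0.4672 0.1233 0.1512] jaw 32.24 tooly [ 0. -0. -1.] t 17.325
```

View pics/w7_f.png

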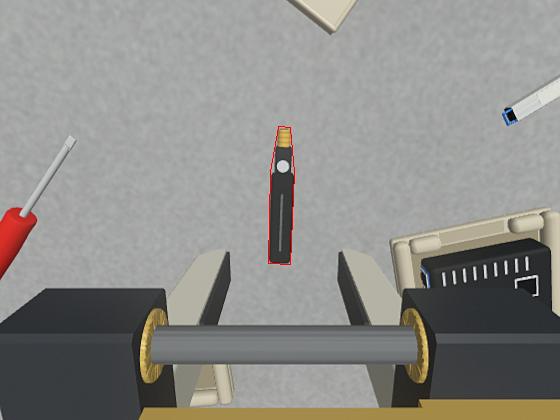

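Request:
{"op": "servo_tool", "data": {"targets": [[-0.05,1.2,-0.07,0.26],[-0.05,2.4,-0.07,0.26],[-0.05,3.1,-0.07,0.26],[-0.05,3.5,-0.07,0.26],[-0.05,3.67,-0.07,0.26],[-0.05,3.67,-0.07,0.26]]}}

```text
clock: 18.08
eef_pos: [0.4672, 0.1207, 0.0046]
eef_rot: [-1.531, -0.414, 0.413]
ft_force: [0.6, -0.6, 0.4]
gripper_width: 0.0531
```

Request:
{"op": "servo_tool", "data": {"targets": [[0,0.02,0,0],[0,0.02,0,0],[0,0.02,0,0],[0,0.02,0,0],[0,0,0,0],[0,-0.3,0,0],[0,-1.5,0,0],[0,-3.0,0,0]], "gripper": 255, "grip_force": 12}}

```text
clock: 19.08
eef_pos: [0.4661, 0.1207, 0.1256]
eef_rot: [-1.531, -0.412, 0.415]
ft_force: [0.5, 0.7, 0.0]
gripper_width: 0.0198
```

```bash
python3 - <<'E'
from h import *
print(get_obs()["gripper_width"]); plan(.4548,-.1033,.15,37.4+90)
E
```

```text
0.01980676738827777
shift [-3.065 -0.607 -4.695] turn -12.15 j6~ -2.54
shift [-3.065 -0.607 -4.695] turn 10.35 j6~ 0.6
tcp [0.4661 0.1207 0.1256] jaw 30.24 tooly [-0.002 -0.    -1.   ] t 19.075
```

Request:
{"op": "servo_tool", "data": {"targets": [[-5.55,-1.6,-4.98,10.35],[-5.55,-1.6,-4.98,10.35],[-5.55,-1.6,-4.98,10.35],[-5.55,-1.6,-4.98,10.35],[-5.55,-1.6,-4.98,10.35],[-5.55,-1.6,-4.98,10.35],[-5.55,-1.6,-4.98,10.35],[-5.55,-1.6,-4.98,10.35]]}}

```text
clock: 20.08
eef_pos: [0.3751, -0.1632, 0.1889]
eef_rot: [-1.448, 0.72, -0.721]
ft_force: [-0.2, 0.6, -0.3]
gripper_width: 0.02
```

Request:
{"op": "servo_tool", "data": {"targets": [[0,0,0,0],[0,0,0,0],[0,0,0,0]]}}

```text
clock: 20.45
eef_pos: [0.3753, -0.163, 0.1883]
eef_rot: [-1.45, 0.714, -0.714]
ft_force: [0.0, 0.2, -0.9]
gripper_width: 0.0198
```

```bash
python3 - <<'E'
from h import *
g=floorfit("wrist",.134,.034,[.4535,-.1075,np.radians(37.4)],"w8")
plan(g[0],g[1],.06,np.degrees(g[2])+90)
E
```

```text
floor [ 0.462  -0.1     0.6551] 37.5 iou 0.938 px 287 81
shift [0.07  3.206 2.68 ] turn -0.0 j6~ 0.59
shift [0.07  3.206 2.68 ] turn 22.5 j6~ 3.73
tcp [ 0.3753 -0.163   0.1883] jaw -52.48 tooly [-0.  0. -1.] t 20.5
```

View pics/w8_f.png

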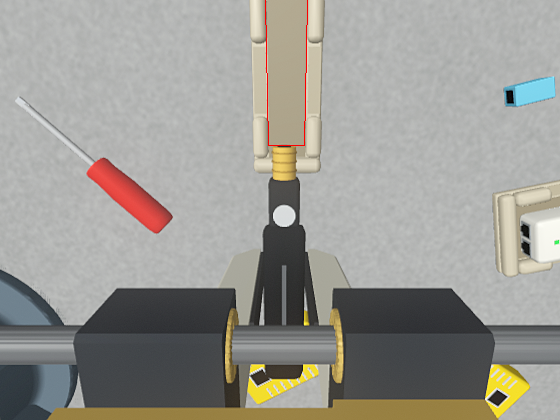

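```bash
python3 - <<'E'
from h import *
c=optics.camera_params("wrist"); a=np.radians(37.4); e=np.array([np.cos(a),np.sin(a)]); n=np.array([-e[1],e[0]])
b=np.array([.4548,-.1033])
for u,v,z in((287,171,.003),(287,118,.016),(287,41,.016),(267,100,.01),(307,100,.01)):
    q=ray(u,v,c,z)[:2]-b; print(u,v,"along",round(q@e,4),"across",round(q@n,4))
E
```

```text
287 171 along -0.0851 across -0.0031
287 118 along -0.035 across -0.0028
287 41 along 0.0284 across -0.0026
267 100 along -0.0195 across 0.0152
307 100 along -0.0195 across -0.0208
```

Request:
{"op": "servo_tool", "data": {"targets": [[0.1,0.5,2.4,0],[0.1,1.5,2.4,0],[0.1,2.5,2.4,0],[0.1,3.0,2.4,0],[0.1,3.2,2.4,0],[0.1,3.2,2.4,0],[0.1,3.2,2.4,0]]}}

```text
clock: 21.38
eef_pos: [0.4545, -0.1082, 0.0611]
eef_rot: [-1.449, 0.715, -0.717]
ft_force: [0.8, 0.1, -0.9]
gripper_width: 0.0198
```

```bash
python3 - <<'E'
from h import *
plan(.4536,-.1077,.0145,37.4+90)
E
```

```text
shift [-0.025  1.164 -0.012] turn -22.49 j6~ -2.56
shift [-0.025  1.164 -0.012] turn 0.01 j6~ 0.59
tcp [ 0.4545 -0.1082  0.0611] jaw -52.56 tooly [ 0.001 -0.    -1.   ] t 21.375
```

Request:
{"op": "servo_tool", "data": {"targets": [[-0.02,0.3,-0.01,0],[-0.02,0.6,-0.01,0],[-0.02,0.85,-0.01,0],[-0.02,1.0,-0.01,0],[-0.02,1.08,-0.01,0],[-0.02,1.13,-0.01,0],[-0.02,1.16,-0.01,0],[-0.02,1.16,-0.01,0]]}}

```text
clock: 22.38
eef_pos: [0.4532, -0.1075, 0.0139]
eef_rot: [-1.45, 0.716, -0.716]
ft_force: [0.6, 1.0, -0.9]
gripper_width: 0.0195
```

Request:
{"op": "servo_tool", "data": {"targets": [[0,0.01,0,0],[0,0.02,0,0],[0,0.02,0,0]]}}

```text
clock: 22.75
eef_pos: [0.4533, -0.1076, 0.0135]
eef_rot: [-1.45, 0.715, -0.716]
ft_force: [-2.1, 0.8, 8.9]
gripper_width: 0.0198
```

Contact at 9 N, so the antenna is on the floor. Releasing.

Request:
{"op": "servo_tool", "data": {"targets": [[0,-0.01,0,0],[0,-0.01,0,0],[0,-0.01,0,0],[0,-0.2,0,0],[0,-1.0,0,0],[0,-2.6,0,0],[0,-4.0,0,0],[0,-4.0,0,0]], "gripper": 130}}

```text
clock: 23.75
eef_pos: [0.4551, -0.1081, 0.1772]
eef_rot: [-1.449, 0.709, -0.722]
ft_force: [0.8, -0.1, -0.6]
gripper_width: 0.0454
```

```bash
python3 - <<'E'
from h import *
cv2.imwrite("pics/w9.png",cv2.cvtColor(optics.snapshot("wrist"),cv2.COLOR_RGB2BGR))
plan(.663,-.151,.18,-52.5)
E
```

```text
shift [ 4.038 -0.11   3.494] turn -0.01 j6~ 0.59
shift [ 4.038 -0.11   3.494] turn 22.49 j6~ 3.73
tcp [ 0.4538 -0.1077  0.1748] jaw -52.56 tooly [ 0.004 -0.001 -1.   ] t 23.8
```

View pics/w9.png

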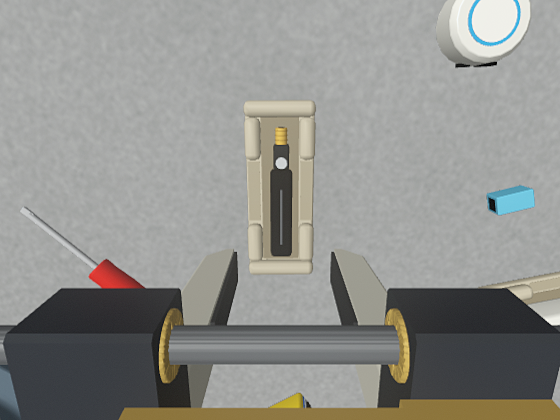

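The antenna lies in its pocket at (281,190). The hub comes next, seen at (485,25) with its jacks on the lower side, away from the jaws.

Request:
{"op": "servo_tool", "data": {"targets": [[4.04,-0.1,3.49,0],[4.04,-0.1,3.49,0],[4.04,-0.1,3.49,0],[4.04,-0.1,3.49,0],[4.04,-0.1,3.49,0],[4.04,-0.1,3.49,0],[4.04,-0.1,3.49,0],[4.04,-0.1,3.49,0]], "gripper": 0}}

```text
clock: 24.8
eef_pos: [0.6619, -0.1509, 0.1773]
eef_rot: [-1.45, 0.716, -0.716]
ft_force: [-0.1, 0.2, 1.2]
gripper_width: 0.0934
```

```bash
python3 - <<'E'
from h import *
g=look("wrist","hub",[.663,-.151,0],"w10",thr=40,r=75)
plan(g[0],g[1],.016,-52.5)
E
```

```text
hub [ 0.6622 -0.1505  0.0344] 2.0 iou 0.817 seed [284. 189.]
shift [-0.006  4.033  0.01 ] turn -0.01 j6~ 0.62
shift [-0.006  4.033  0.01 ] turn 22.49 j6~ 3.77
tcp [ 0.6619 -0.1509  0.1773] jaw -52.56 tooly [ 0. -0. -1.] t 24.85
```

View pics/w10_f.png

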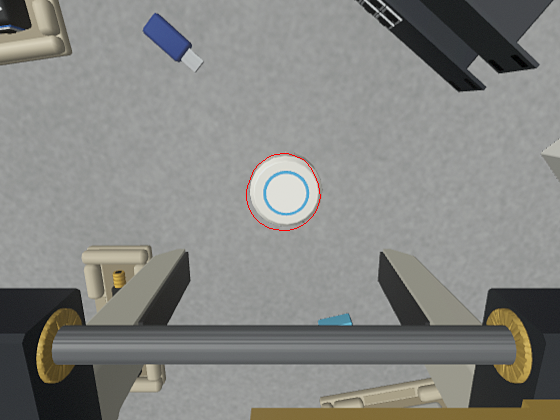

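```bash
python3 - <<'E'
from h import *
c=optics.camera_params("wrist")
v=cv2.imread("pics/w10.png"); h=cv2.cvtColor(v,cv2.COLOR_BGR2HSV); m=((h[...,1]>70)&(h[...,0]>85)&(h[...,0]<115)).astype(np.uint8); m[:150]=0; m[240:]=0; m[:,:240]=0; m[:,330:]=0
(u,w),r=cv2.minEnclosingCircle(np.argwhere(m)[:,::-1].astype(np.float32)); print(u,w,r); g=ray(u,w,c,.034); plan(g[0],g[1],.016,-52.5); print(g)
E
```

```text
285.70001220703125 192.5 22.968326568603516
shift [0.062 4.033 0.074] turn -0.01 j6~ 0.62
shift [0.062 4.033 0.074] turn 22.49 j6~ 3.77
tcp [ 0.6619 -0.1509  0.1773] jaw -52.56 tooly [ 0. -0. -1.] t 24.85
[ 0.66583842 -0.15107537  0.034     ]
```

Request:
{"op": "servo_tool", "data": {"targets": [[0.06,1.2,0.06,0],[0.06,2.4,0.06,0],[0.06,3.3,0.06,0],[0.06,3.8,0.06,0],[0.06,4.03,0.06,0],[0.06,4.03,0.06,0]]}}

```text
clock: 25.6
eef_pos: [0.666, -0.1515, 0.0164]
eef_rot: [-1.45, 0.715, -0.716]
ft_force: [0.5, 0.4, -0.3]
gripper_width: 0.0927
```

Request:
{"op": "servo_tool", "data": {"targets": [[0,0,0,0],[0,0,0,0],[0,0,0,0],[0,0,0,0],[0,-0.05,0,0],[0,-0.3,0,0],[0,-1.5,0,0],[0,-3.0,0,0]], "gripper": 160, "grip_force": 25}}

```text
clock: 26.6
eef_pos: [0.6649, -0.1512, 0.1366]
eef_rot: [-1.45, 0.718, -0.714]
ft_force: [0.2, 0.3, -1.7]
gripper_width: 0.0635
```

```bash
python3 - <<'E'
from h import *
print(get_obs()["gripper_width"])
# stop short of the tray by 0.11 m along tool z (jaw J)
for J in(-52.5,):
    a=np.radians(J+90); plan(.3815-.11*np.cos(a),.308-.11*np.sin(a),.21,J)
E
```

```text
0.06349538383811894
shift [-13.424  -1.81   -1.399] turn -0.01 j6~ 1.53
shift [-13.424  -1.81   -1.399] turn 22.49 j6~ 4.68
tcp [ 0.6649 -0.1512  0.1366] jaw -52.56 tooly [-0.002  0.001 -1.   ] t 26.6
```

Request:
{"op": "servo_tool", "data": {"targets": [[-13.4,-1.8,-1.4,0],[-13.4,-1.8,-1.4,0],[-13.4,-1.8,-1.4,0],[-13.4,-1.8,-1.4,0],[-13.4,-1.8,-1.4,0],[-13.4,-1.8,-1.4,0],[-13.4,-1.8,-1.4,0],[-13.4,-1.8,-1.4,0]]}}

```text
clock: 27.6
eef_pos: [0.3237, 0.2097, 0.203]
eef_rot: [-1.448, 0.715, -0.717]
ft_force: [0.5, 0.5, -1.2]
gripper_width: 0.0634
```

```bash
python3 - <<'E'
from h import *
plan(.2942,.241,.21,-52.5)
E
```

```text
shift [-1.069 -0.176 -0.11 ] turn -0.01 j6~ 1.48
shift [-1.069 -0.176 -0.11 ] turn 22.49 j6~ 4.62
tcp [0.3237 0.2097 0.203 ] jaw -52.59 tooly [ 0.001  0.001 -1.   ] t 27.6
```

Request:
{"op": "servo_tool", "data": {"targets": [[-1.07,-0.1,-0.1,0],[-1.07,-0.1,-0.1,0],[-1.07,-0.1,-0.1,0],[-1.07,-0.1,-0.1,0]]}}

```text
clock: 28.1
eef_pos: [0.2965, 0.2395, 0.206]
eef_rot: [-1.449, 0.717, -0.717]
ft_force: [0.2, -0.4, -1.7]
gripper_width: 0.0636
```

```bash
python3 - <<'E'
from h import *
g=floorfit("wrist",0,0,[.3815,.308,0],"w11",D=.079)
plan(g[0],g[1],.07,-52.5)
E
```

```text
floor [0.3795 0.3081 0.1464] 8.4 iou 0.973 px 280 67
shift [-0.104  3.398  2.69 ] turn -0.02 j6~ 1.48
shift [-0.104  3.398  2.69 ] turn 22.48 j6~ 4.62
tcp [0.2965 0.2396 0.206 ] jaw -52.65 tooly [-0. -0. -1.] t 28.15
```

View pics/w11_f.png

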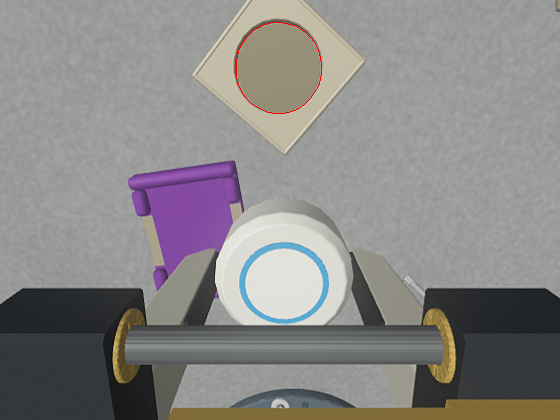

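```bash
python3 - <<'E'
from h import *
c=optics.camera_params("wrist"); o=get_obs(); g=ray(285,283.5,c,o["eef_pos"][2]+.0178)
R=Ro.from_rotvec(o["eef_rot"]).as_matrix(); print("hub rel tool mm",(R.T@(g-o["eef_pos"])*1000).round(1))
E
```

```text
hub rel tool mm [  1.3 -17.8  -0.3]
```

Request:
{"op": "servo_tool", "data": {"targets": [[-0.12,0.3,2.69,0],[-0.12,1.0,2.69,0],[-0.12,2.0,2.69,0],[-0.12,2.8,2.69,0],[-0.12,3.4,2.69,0],[-0.12,3.4,2.69,0],[-0.12,3.4,2.69,0]]}}

```text
clock: 29.02
eef_pos: [0.3791, 0.3094, 0.0708]
eef_rot: [-1.449, 0.716, -0.717]
ft_force: [0.2, -0.7, -2.6]
gripper_width: 0.0636
```

```bash
python3 - <<'E'
from h import *
plan(.379,.3086,.0275,-52.5)
E
```

```text
shift [ 0.013  1.082 -0.016] turn -0.01 j6~ 1.5
shift [ 0.013  1.082 -0.016] turn 22.49 j6~ 4.65
tcp [0.3791 0.3094 0.0708] jaw -52.6 tooly [ 0.001  0.001 -1.   ] t 29.025
```

Request:
{"op": "servo_tool", "data": {"targets": [[0,0.3,-0.01,0],[0,0.6,-0.01,0],[0,0.8,-0.01,0],[0,0.95,-0.01,0],[0,1.03,-0.01,0],[0,1.07,-0.01,0],[0,1.09,-0.01,0],[0,1.09,-0.01,0]]}}

```text
clock: 30.02
eef_pos: [0.3782, 0.3092, 0.0265]
eef_rot: [-1.449, 0.716, -0.716]
ft_force: [-0.7, -0.4, -1.3]
gripper_width: 0.0637
```

Request:
{"op": "servo_tool", "data": {"targets": [[0,0.01,0,0],[0,0.02,0,0],[0,0.02,0,0]]}}

```text
clock: 30.4
eef_pos: [0.3782, 0.3093, 0.0261]
eef_rot: [-1.449, 0.716, -0.716]
ft_force: [-0.6, -2.2, 7.2]
gripper_width: 0.0631
```

Request:
{"op": "servo_tool", "data": {"targets": [[0,0,0,0],[0,0,0,0],[0,0,0,0],[0,0,0,0],[0,-0.4,0,0],[0,-1.5,0,0],[0,-3.0,0,0],[0,-4.5,0,0]], "gripper": 0}}

```text
clock: 31.4
eef_pos: [0.3778, 0.309, 0.2086]
eef_rot: [-1.449, 0.715, -0.716]
ft_force: [1.7, -0.1, -0.8]
gripper_width: 0.0929
```

Request:
{"op": "servo_tool", "data": {"targets": [[0,0,-2,0],[0,0,-2,0],[0,0,-2,0],[0,0,-2,0]]}}

```text
clock: 31.9
eef_pos: [0.3153, 0.2611, 0.2061]
eef_rot: [-1.449, 0.715, -0.716]
ft_force: [1.1, 0.1, 0.0]
gripper_width: 0.093
```

```bash
python3 - <<'E'
from h import *
w=optics.snapshot("wrist"); t=optics.snapshot("top")
t=cv2.resize(t[90:330,90:490],None,fx=1.4,fy=1.4,interpolation=2)
cv2.imwrite("pics/end.png",cv2.cvtColor(np.hstack([t,cv2.resize(w[:,130:430],(240,336))]),cv2.COLOR_RGB2BGR)); print(get_obs()["clock"])
E
```

```text
32.0
```

View pics/end.png

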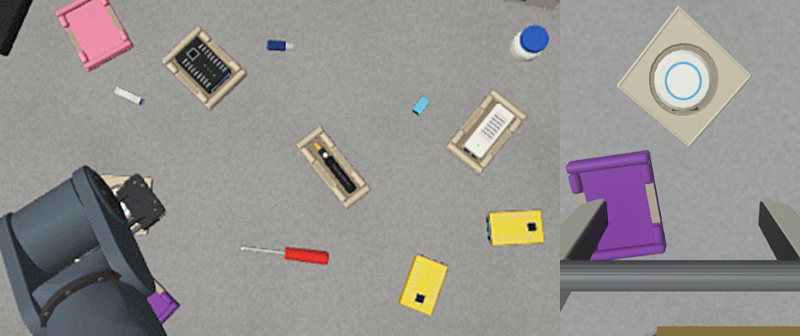

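The top view shows the router (205,65), antenna (335,165) and injector (488,130) in their pockets. The transceiver (128,96) and coupler (421,105) are unmoved. The wrist view shows the hub centred in its round pocket (683,80).

```bash
python3 -c "
from rig import job; print(job.finish_job())"
```

```text
the job is handed in; nothing more can be done
None
```

All four devices are packed, in the order you listed them: the router, the power injector, the antenna and the hub each lie flat and right side up in their own tray. I handed the job in at about 32 s of the 96 s allowed.

**Last checks:** The final top and wrist pictures show every device inside its pocket with a gap to the walls. The transceiver and coupler are still in the places where they started. The gripper was open and clear of everything. Each device was lowered slowly onto the pocket floor before release. The highest contact force reading was about 10 N.

**Disagreements:** The top camera's positions were usually 3–5 mm off the wrist camera's, so I used the wrist camera's for placing. Three automatic outline fits on wrist pictures were poor:
- **Router tray and antenna tray:** I replaced these fits with points read by hand from the pictures.
- **Router after placing:** I judged this one by eye from the picture.

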